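# Return the calibration weights to their block in order of size

### The arm

A 6-joint arm with a two-finger parallel gripper is mounted at the origin on a cart in front of the work surface, level with it; the furniture and walls round the work are solid. World frame = base frame: x ahead of the robot, y to its left, z up, the work surface at z = 0. Lengths are in m, angles in rad, forces in N, time in s.
With the tool pointing down it reaches from about 0.2 to 0.875 m from the base axis. Payload 3.4 kg.
Tool frame: the origin (TCP) lies midway between the tips of the shut fingers; the grasp point (between the pads) lies 19 mm behind it (robot.grasp_offset is the z of the grasp point in the tool frame, in m); z points along the fingers, y is the line along which they close (so a half turn about z gives the same grasp; the last joint's range is limited). The gripper opens to 94 mm and grips with 3 to 60 N. Pads are 16 mm wide; open, the fingers measure 119 mm over their backs; the gripper's body (75 mm by 177 mm) begins 78 mm behind the grasp point.
Start: joints at [1.148, 0.276, 1.505, -0, 1.361, -0.121], TCP at [0.171, 0.549, 0.205] pointing down, gripper open.
Joint ranges: [-2.89, 2.89], [-0.75, 2.08], [0.22, 2.7], [-1.18, 4.32], [0.11, 2.71], [-2.7, 2.7]. Speed limits (rad/s): [2.57, 2.57, 3.14, 3.14, 3.14, 3.14].

### API

Orientations are given as a rotation vector (axis times angle).
In Python, from bench import robot, cam gives the robot as it stands (robot), with the cameras (cam).
- The arm moves only by the shell command python3 inch.py FILE [OPENING], which reads ROWS from the file FILE. ROWS is a JSON list of rows, 1 to 5 of them, each an object with the fields trans (a list: dx, dy, dz in fractions of the full range, 1 being 0.8 m), yaw (a turn about the tool's z in shares of 4 rad (1.0 is 4 rad)); a field left out counts as zero; each row is the pose to reach, as a shift and turn from the pose commanded when the command began, along the tool's axes at that moment; what a row does not reach only later rows make up. A row lasts 1/10 s, in which the tool goes at most 0.05 m and 0.15 rad, less where a joint would pass 70% of its speed; a pose out of reach is approached as far as the arm can. OPENING is the finger opening in m, set as the command begins (- or left out keeps the last). The fingers move at their own pace and stop on an object; the grip force is fixed at half the most. Time passes only in rows, so rows that do not move let the fingers close. It prints the time, the measured TCP pose, the force, the opening and the grip force at its end. A shift or turn number past 1, either way, is cut back to 1. Input that does not fit is refused with a message, and nothing moves.
- robot.state(): the state, without advancing time (a new reading comes with each control period).
- cam.camera(name): name is "side" or "top"; returns the picture (400x640x3 uint8, red, green, blue); there is no depth.
- cam.camera_model(name): a dict with "K" (3x3 intrinsics, pixels), "origin" and "orientation" of the camera in the world. Camera axes: x right, y up, looking along -z (the intrinsics and any distortion apply to the point x, -y, -z); pixel columns grow to the right and rows downward; lengths in m; the calibration is good to about 2 mm. A picture is of the moment at which its call begins. camera_model takes no time and is no camera call.
- robot.close_job(): hands the job in; it is judged then, once.
The state is a dict: "time": time; "joint_positions": joint angles; "joint_velocities": joint speeds; "effort": joint torques, N m; "tcp_pos": TCP position; "tcp_rot": TCP orientation; "contact_force": force on the tool from outside, world axes, zero at the start; "moment": the same for the moment, N m; "gripper_width": finger opening in m; "grip_force": force on a finger pad.
Only numpy, scipy, OpenCV 4.12 (cv2) and the standard library are available. Lean on these libraries where they do the work, as an engineer would, in place of code of your own. Each camera call takes 0.05 s, during which the arm holds its last target. There are 200 camera calls.

### The job

The balance check is finished: put the four steel calibration weights back in their wooden block, in order of size, largest weight in the largest well down to smallest in the smallest, each standing upright on the floor of its own well. They are precision weights: set each one down without dropping it or tipping it over.

Things in the scene. Friction and masses are not known exactly. Their poses are not given: they have to be found in the camera images.
- weight_xl: the largest of four plain bare-steel calibration weights, about 500 g, standing upright: a cylinder 46 mm across and 34 mm high, a thin neck 10 mm high on it, and on the neck a knob 21 mm across and 12 mm high to grip it by from above; 56 mm high in all. Origin at the centre of its underside, z up along its axis.
- weight_l: the second largest of four plain bare-steel calibration weights, about 200 g, standing upright: a cylinder 34 mm across and 25 mm high, a thin neck 9 mm high on it, and on the neck a knob 17 mm across and 11 mm high to grip it by from above; 45 mm high in all. Origin at the centre of its underside, z up along its axis.
- weight_m: the third largest of four plain bare-steel calibration weights, about 100 g, standing upright: a cylinder 24 mm across and 22 mm high, a thin neck 8 mm high on it, and on the neck a knob 14 mm across and 10 mm high to grip it by from above; 40 mm high in all. Origin at the centre of its underside, z up along its axis.
- weight_s: the smallest of four plain bare-steel calibration weights, about 20 g, standing upright: a cylinder 14 mm across and 14 mm high, a thin neck 5 mm high on it, and on the neck a knob 10 mm across and 9 mm high to grip it by from above; 28 mm high in all. Origin at the centre of its underside, z up along its axis.
- block: brown wooden storage block, 204 x 72 x 24 mm (dark base plate 208 x 76), lying at any angle, firmly in place, with a row of four round wells, large to small, each 12 mm deep from the block's top to its grey felt floor. Origin at the centre of its underside; x runs along the row towards the smallest well (well centres at x = -62, -4, 42.5 and 78.5 mm, y = 0), y across the row, z up.
- well_xl: the felt floor disc of the largest well of the block; the well is 56 mm across and is made for the weight 46 mm across. Origin on the well's centre line, 1 mm under the felt's upper face, so that a seated weight's origin is 1 mm above this origin and the block's top 13 mm above it; x along the row towards the smallest well, z up.
- well_l: the felt floor disc of the second largest well of the block; the well is 44 mm across and is made for the weight 34 mm across. Origin on the well's centre line, 1 mm under the felt's upper face, so that a seated weight's origin is 1 mm above this origin and the block's top 13 mm above it; x along the row towards the smallest well, z up.
- well_m: the felt floor disc of the third largest well of the block; the well is 33 mm across and is made for the weight 24 mm across. Origin on the well's centre line, 1 mm under the felt's upper face, so that a seated weight's origin is 1 mm above this origin and the block's top 13 mm above it; x along the row towards the smallest well, z up.
- well_s: the felt floor disc of the smallest well of the block; the well is 23 mm across and is made for the weight 14 mm across. Origin on the well's centre line, 1 mm under the felt's upper face, so that a seated weight's origin is 1 mm above this origin and the block's top 13 mm above it; x along the row towards the smallest well, z up.
- microscope: white stereo microscope, a fixed bystander to the left of the work, to be kept clear of: foot 220 x 190 mm, eyepieces reaching 150 mm towards the robot from its origin, 0.33 m high, thin light guides arching from it to the back wall. Origin at the middle of its foot on the bench. The weights and the block all stand to the right of it (lower y); an arm that starts on its left can cross above 0.4 m.

How it is judged:
By the outcome, as a careful person would: the job done as asked, in the order asked, and still so for the second after the job is handed in, with the robot touching nothing.
It also fails if it takes over 109 s, if anything falls off the work surface, if the arm or the gripper's body presses on something with over 40 N, if the wrist force passes 120 N, or if a joint passes its speed limit or range.

## Working session

There is one attempt and no reset: what is moved stays moved. The work goes in short steps, Python scripts to look and compute and a shell command to move; the robot and the scene stay as the last step left them, time stands still between calls to the robot, and variables do not carry over. Pictures are saved under pics/ and viewed, at most 14 in all, crops included, and the job is handed in when it is done.

```bash
ls; mkdir -p pics
python3 - <<'E'
from bench import robot, cam
import cv2
for n in("top","side"):
    cv2.imwrite(f"pics/{n}0.png",cam.camera(n)[:,:,::-1]); m=cam.camera_model(n); print(n,m)
s=robot.state(); print(s["tcp_pos"],s["tcp_rot"],s["time"],robot.grasp_offset)
E
```

```text
bench.py
inch.py
pics
top {'K': array([[402.49117413,   0.        , 326.5294678 ],
       [  0.        , 402.49117413, 196.16258388],
       [  0.        ,   0.        ,   1.        ]]), 'origin': array([ 0.42892987, -0.12956826,  0.94958841]), 'orientation': array([ 0.11613528, -0.13348934, -1.54452699])}
side {'K': array([[399.8526777 ,   0.        , 319.29130881],
       [  0.        , 399.8526777 , 196.40766058],
       [  0.        ,   0.        ,   1.        ]]), 'origin': array([ 0.28046997, -0.68898842,  0.61928743]), 'orientation': array([ 0.80192616, -0.19220093, -0.47863477])}
[0.17071908 0.54857197 0.20470336] [-4.72178068e-01 -3.10548362e+00  2.42838488e-03] 0.1 -0.0188
```

View pics/top0.png

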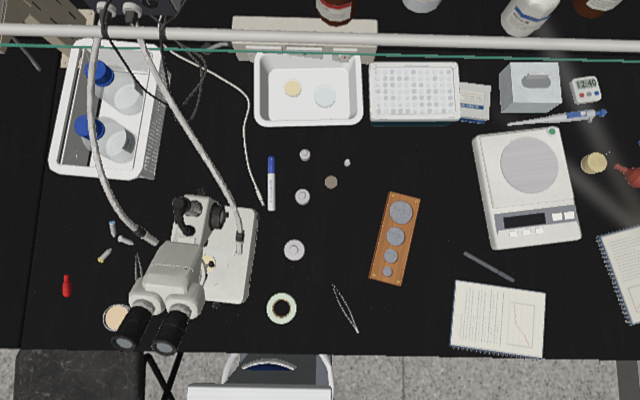

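View pics/side0.png

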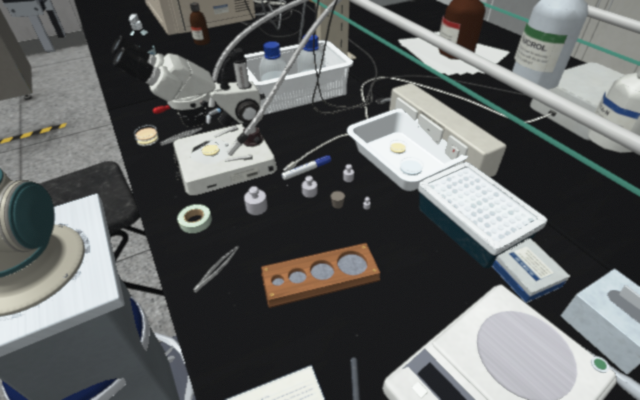

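Top view: the weights are near (294,249) XL, (302,196) L, (305,155) M and (347,162) S, with a brown stopper at (331,182). The block runs from its large well at (401,211) to its small well at (387,272). In the side view the weights are near (256,200), (310,187), (348,173) and (367,203), and the block is near (320,272).

Run:
```python
import cv2
t=cv2.imread("pics/top0.png")[135:295,265:435]; s=cv2.imread("pics/side0.png")[155:310,235:395]
cv2.imwrite("pics/top0c.png",cv2.resize(t,None,fx=3.5,fy=3.5,interpolation=cv2.INTER_CUBIC))
cv2.imwrite("pics/side0c.png",cv2.resize(s,None,fx=3.5,fy=3.5,interpolation=cv2.INTER_CUBIC))
```

```text
(no output)
```

View pics/top0c.png

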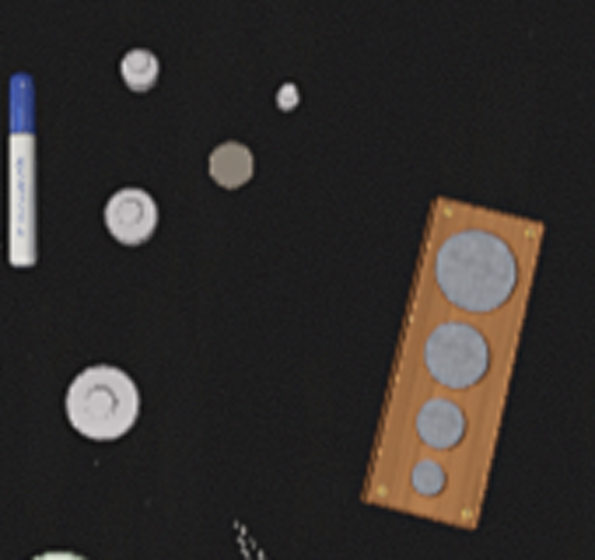

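View pics/side0c.png

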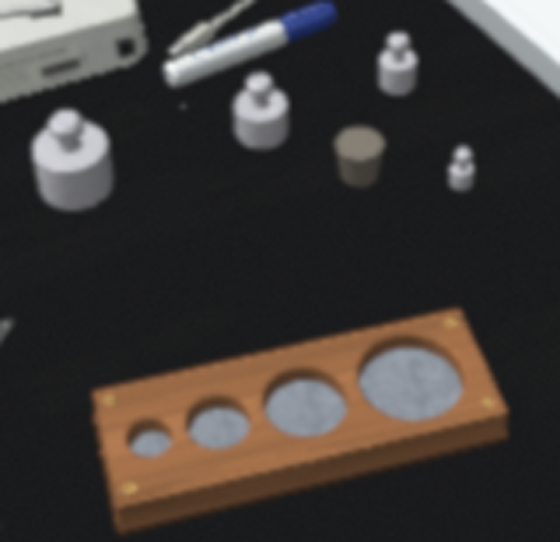

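The crops show the knobs clearly in both views, and the block's four screws are visible. I'll triangulate these.

```bash
cat > h.py <<'E'
import numpy as np, cv2
from scipy.spatial.transform import Rotation as R
from bench import robot, cam
def ray(n,px):
    m=cam.camera_model(n); d=np.linalg.inv(m["K"])@[px[0],px[1],1]
    d=R.from_rotvec(m["orientation"]).as_matrix()@(d*[1,-1,-1]); return m["origin"],d/np.linalg.norm(d)
def plane(n,px,z):
    o,d=ray(n,px); return o+d*(z-o[2])/d[2]
def tri(a,b):
    o,d=ray("top",a); p,e=ray("side",b)
    s=np.linalg.lstsq(np.c_[d,-e],p-o,rcond=None)[0]; A=o+s[0]*d; B=p+s[1]*e
    return (A+B)/2,B-A
def delta(target,yaw=None):
    "tool-frame shift to world target; yaw = wanted world angle of tool y"
    s=robot.state(); M=R.from_rotvec(s["tcp_rot"]).as_matrix()
    a=np.arctan2(M[1,1],M[0,1]); t=None if yaw is None else -((yaw-a+np.pi/2)%np.pi-np.pi/2)
    return np.round(M.T@(np.array(target)-s["tcp_pos"]),4),t,round(a,3)
E
python3 - <<'E'
from h import *
T=lambda c:((c[0]+.5)/3.5-.5+265,(c[1]+.5)/3.5-.5+135)
S=lambda c:((c[0]+.5)/3.5-.5+235,(c[1]+.5)/3.5-.5+155)
pr=lambda n,r:print(n,np.round(r[0]*1000,1),np.round(r[1]*1000,1))
for n,a,b in [("XLknob",(99,402),(66,124)),("L",(131,213),(260,88)),("M",(142,62),(398,44)),("S",(289,90),(462,155))]: pr(n,tri(T(a),S(b)))
sc=[((447,213),(451,323)),((530,232),(488,402)),((466,512),(129,488)),((382,491),(108,399))]
P=[]
for a,b in sc: r=tri(T(a),S(b)); P.append(r[0]); pr("screw",r)
P=np.array(P); c=P.mean(0); u=P[2]+P[3]-P[0]-P[1]; u/=np.linalg.norm(u); print("block",c*1e3,np.degrees(np.arctan2(u[1],u[0])))
for x in(-.062,-.004,.0425,.0785): print(np.round((c+u*x)*1e3,1))
# masks: body blobs & felt in the top and side views
for n,f,box in(("top","pics/top0.png",(265,135,435,295)),("side","pics/side0.png",(235,155,395,310))):
    im=cv2.imread(f); x0,y0,x1,y1=box; hsv=cv2.cvtColor(im,cv2.COLOR_BGR2HSV)
    m=((hsv[...,2]>95)&(hsv[...,1]<70)).astype(np.uint8); k=np.zeros_like(m);k[y0:y1,x0:x1]=1
    N,_,st,ce=cv2.connectedComponentsWithStats(m*k)
    for i in range(1,N):
        if st[i,4]>15: print(n,st[i],np.round(ce[i],2),"felt@13",np.round(plane(n,ce[i],.012)[:2]*1e3,1))
E
```

```text
XLknob [452.9 -66.2  48.1] [ 1.1 -0.3  0. ]
L [577.  -82.2  35.9] [ 1.6 -0.6  0.2]
M [679.  -85.9  33.8] [-0.2  0.1 -0. ]
S [ 664.9 -185.2   21.5] [-0.9  0.4 -0.3]
screw [ 584.5 -292.8   20.5] [ 1.6 -0.7  0.4]
screw [ 572.  -347.8   22. ] [ 0.3 -0.1  0.1]
screw [ 387.8 -303.8   21.6] [ 0.2 -0.   0. ]
screw [ 400.  -249.2   22.3] [ 0.1 -0.   0. ]
block [ 486.10027603 -298.39448399   21.60346232] 166.6333078717116
[ 546.4 -312.7   21.4]
[ 490.  -299.3   21.6]
[ 444.8 -288.6   21.8]
[ 409.7 -280.2   21.9]
top [300 149  10  12  95] [304.4  154.48] felt@13 [679.7 -83.1]
top [344 159   6   8  36] [346.67 162.28] felt@13 [ 663.1 -184.7]
top [268 173   7  38 266] [271.  191.5] felt@13 [587.8  -7.1]
top [325 176  12  13 124] [330.64 181.68] felt@13 [ 614.9 -147.3]
top [295 189  15  16 188] [302.05 196.28] felt@13 [578.2 -80.6]
top [389 201  24  23 428] [400.44 211.95] felt@13 [ 546.4 -312.8]
top [386 227  19  19 275] [394.89 235.98] felt@13 [ 489.7 -299.5]
top [284 239  21  22 348] [293.85 249.74] felt@13 [452.8 -65.7]
top [384 249  14  14 158] [390.3  255.54] felt@13 [ 444.4 -288.6]
top [383
[... 213 characters left out ...]
 [297.29 167.94] felt@13 [585.9  -5.2]
side [364 155  31  27 444] [383.84 163.76] felt@13 [775.2 -94.7]
side [343 164  11  18 151] [347.79 172.75] felt@13 [681.7 -80.4]
side [301 176  16  21 254] [308.68 186.44] felt@13 [578.7 -77.7]
side [244 186  22  29 487] [254.62 200.3 ] felt@13 [454.  -59.5]
side [331 192  13   9  97] [337.01 195.78] felt@13 [ 619.  -136.4]
side [363 197   8  12  69] [366.28 202.65] felt@13 [ 663.3 -186.6]
side [337 254  30  21 488] [351.82 264.12] felt@13 [ 547.8 -311.5]
side [311 263  23  17 306] [321.9  271.12] felt@13 [ 491.1 -298. ]
side [289 271  17  12 164] [297.08 276.65] felt@13 [ 445.5 -286.5]
side [272 278  12   8  73] [277.56 281.36] felt@13 [ 410.1 -278.4]
```

Units first: shifts go in shares of 0.8 m and turns go in shares of 4 rad. So -0.25 m / 0.8 = -0.3125, -0.15 m / 0.8 = -0.1875.

```bash
echo '[{"trans":[0, 0, -0.0625]}, {"trans":[0, 0, -0.125]}, {"trans":[0, 0, -0.1875]}, {"trans":[0, 0, -0.25]}, {"trans":[0, 0, -0.3125]}]' > m.json && python3 inch.py m.json 0.05; python3 -c "
from h import *
print(delta((.453,-.066,.45),-.233))"
```

```text
time: 0.6
tcp_pos: [0.1707, 0.5485, 0.4573]
tcp_rot: [-0.472, -3.106, 0.0]
contact_force: [0.1, -0.2, 0.5]
gripper_width: 0.0575
grip_force: 0.0
(array([-0.4522, -0.5028,  0.0074]), np.float64(1.5020182610366533), np.float64(1.269))
```

Converted, -0.18 m / 0.8 = -0.225, -0.16 m / 0.8 = -0.2.

```bash
echo '[{"trans":[-0.0375, -0.0438, 0]}, {"trans":[-0.075, -0.0875, 0]}, {"trans":[-0.125, -0.1375, 0]}, {"trans":[-0.1625, -0.1813, 0]}, {"trans":[-0.2, -0.225, 0]}]' > m.json && python3 inch.py m.json|head -2;  echo '[{"trans":[-0.0375, -0.0438, 0]}, {"trans":[-0.075, -0.0875, 0]}, {"trans":[-0.125, -0.1375, 0]}, {"trans":[-0.1625, -0.1813, 0]}, {"trans":[-0.2, -0.225, 0]}]' > m.json && python3 inch.py m.json |head -2; echo '[{"trans":[-0.0375, -0.0438, 0], "yaw":0.0375}, {"trans":[-0.075, -0.0875, 0], "yaw":0.075}, {"trans":[-0.125, -0.1375, 0], "yaw":0.1125}, {"trans":[-0.1625, -0.175, 0], "yaw":0.15}, {"trans":[-0.1625, -0.175, 0], "yaw":0.1875}]' > m.json && python3 inch.py m.json|head -4; echo '[{"yaw":0.0375}, {"yaw":0.075}, {"yaw":0.1125}, {"yaw":0.15}, {"yaw":0.1875}]' > m.json && python3 inch.py m.json
python3 -c "
from h import *
print(delta((.453,-.066,.1),-.233))"
```

```text
time: 1.1
tcp_pos: [0.2705, 0.3277, 0.4551]
time: 1.6
tcp_pos: [0.3696, 0.1083, 0.4553]
time: 2.1
tcp_pos: [0.4543, -0.0673, 0.453]
tcp_rot: [-1.594, -2.705, 0.004]
contact_force: [-0.2, 0.8, -0.8]
time: 2.6
tcp_pos: [0.4518, -0.0622, 0.455]
tcp_rot: [-2.468, -1.942, 0.001]
contact_force: [-0.4, -0.2, 0.6]
gripper_width: 0.0503
grip_force: 0.0
(array([-0.0035,  0.0024,  0.355 ]), np.float64(-0.004318276516267705), np.float64(-0.237))
```

Converted, 0.25 m / 0.8 = 0.3125, 0.2 m / 0.8 = 0.25.

```bash
echo '[{"trans":[-0.0044, 0.003, 0.0625]}, {"trans":[-0.0044, 0.003, 0.125]}, {"trans":[-0.0044, 0.003, 0.1875]}, {"trans":[-0.0044, 0.003, 0.25]}, {"trans":[-0.0044, 0.003, 0.3125]}]' > m.json && python3 inch.py m.json|head -2;  echo '[{"trans":[0, 0, 0.0625]}, {"trans":[0, 0, 0.1125]}, {"trans":[0, 0, 0.1313]}, {"trans":[0, 0, 0.1313]}, {"trans":[0, 0, 0.1313]}]' > m.json && python3 inch.py m.json
python3 -c "
from h import *
print(delta((.453,-.066,.038),-.233))
cv2.imwrite('pics/s1.png',cv2.resize(cam.camera('side')[100:250,180:340,::-1],None,fx=3.5,fy=3.5))"
```

```text
time: 3.1
tcp_pos: [0.4529, -0.0659, 0.2036]
time: 3.6
tcp_pos: [0.4538, -0.0661, 0.1009]
tcp_rot: [-2.463, -1.951, -0.0]
contact_force: [0.6, 0.7, 0.7]
gripper_width: 0.0501
grip_force: 0.0
(array([-0.0001, -0.0008,  0.0629]), np.float64(0.0019372111420392635), np.float64(-0.231))
```

View pics/s1.png

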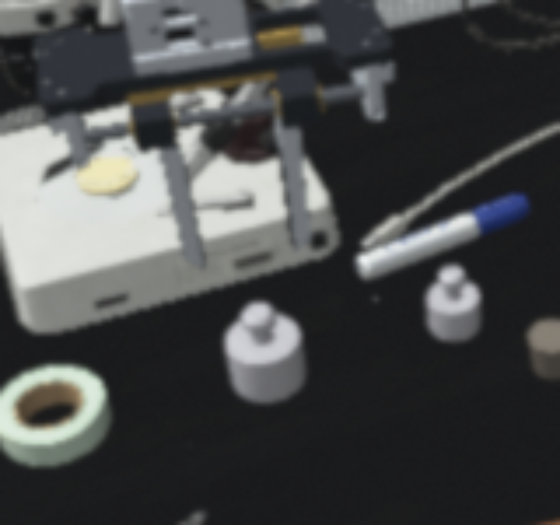

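The fingers straddle the XL knob (259,318) symmetrically, with their tips at about (197,262) and (300,245). I'll descend and grip.

Converted, 0.062 m / 0.8 = 0.0775, 0.055 m / 0.8 = 0.0688.

```bash
echo '[{"trans":[0, -0.001, 0.05]}, {"trans":[0, -0.001, 0.0688]}, {"trans":[0, -0.001, 0.0775]}, {"trans":[0, -0.001, 0.0775]}]' > m.json && python3 inch.py m.json; echo '[{}, {}, {}, {}, {}]' > m.json && python3 inch.py m.json 0.0; echo '[{"trans":[0, 0, -0.0125]}, {"trans":[0, 0, -0.05]}, {"trans":[0, 0, -0.1125]}, {"trans":[0, 0, -0.1125]}]' > m.json && python3 inch.py m.json;python3 -c "
from h import *
print(delta((.5464,-.3127,.12),-.233))"
```

```text
time: 4.05
tcp_pos: [0.4533, -0.066, 0.0391]
tcp_rot: [2.462, 1.95, 0.001]
contact_force: [-0.3, -0.4, -0.6]
gripper_width: 0.0502
grip_force: 0.0
time: 4.55
tcp_pos: [0.4533, -0.066, 0.0391]
tcp_rot: [2.462, 1.95, 0.001]
contact_force: [0.8, 0.3, 2.3]
gripper_width: 0.02
grip_force: 30.0
time: 4.95
tcp_pos: [0.4569, -0.0671, 0.134]
tcp_rot: [2.455, 1.945, 0.011]
contact_force: [1.9, -0.6, -5.0]
gripper_width: 0.0201
grip_force: 30.0
(array([-0.2186,  0.1431,  0.0158]), np.float64(0.0020784984422812514), np.float64(-0.231))
```

Converted, -0.18 m / 0.8 = -0.225, 0.04 m / 0.8 = 0.05.

```bash
echo '[{"trans":[-0.025, 0.0163, 0]}, {"trans":[-0.075, 0.05, 0]}, {"trans":[-0.125, 0.0813, 0]}, {"trans":[-0.175, 0.115, 0]}, {"trans":[-0.225, 0.15, 0]}]' > m.json && python3 inch.py m.json|head -2; echo '[{"trans":[-0.0313, 0.0188, 0.0063]}, {"trans":[-0.0483, 0.0289, 0.0188]}, {"trans":[-0.0483, 0.0289, 0.0188]}, {"trans":[-0.0483, 0.0289, 0.0188]}]' > m.json && python3 inch.py m.json;python3 -c "
from h import *
print(delta((.5464,-.3127,.0511),-.233))
for n in('top','side'): cv2.imwrite(f'pics/{n}2.png',cv2.resize(cam.camera(n)[180:310,270:440,::-1],None,fx=3.5,fy=3.5))"
```

```text
time: 5.45
tcp_pos: [0.5273, -0.2694, 0.1269]
time: 5.85
tcp_pos: [0.5402, -0.3091, 0.1118]
tcp_rot: [-2.458, -1.947, 0.001]
contact_force: [0.6, 0.9, -5.4]
gripper_width: 0.0199
grip_force: 30.0
(array([-0.0023,  0.0071,  0.0606]), np.float64(0.0019128888628916485), np.float64(-0.231))
```

View pics/side2.png

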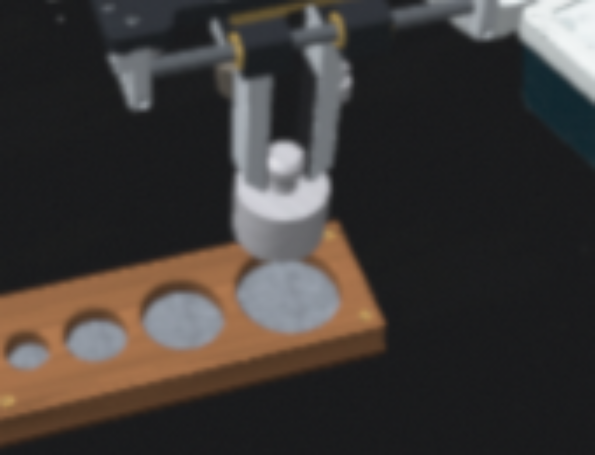

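The weight hangs upright above the large well (well centre (290,295), weight body (281,215)). I'll correct the offset and lower it.

Converted, 0.03 m / 0.8 = 0.0375, 0.025 m / 0.8 = 0.0313.

```bash
echo '[{"trans":[-0.0029, 0.0089, 0.0125]}, {"trans":[-0.0029, 0.0089, 0.0313]}, {"trans":[-0.0029, 0.0089, 0.0375]}, {"trans":[-0.0029, 0.0089, 0.0375]}]' > m.json && python3 inch.py m.json;python3 -c "
from h import *
print(delta((.5464,-.3127,.0511),-.233))"
```

```text
time: 6.35
tcp_pos: [0.5478, -0.3141, 0.0825]
tcp_rot: [-2.46, -1.95, 0.001]
contact_force: [0.8, 0.1, -5.1]
gripper_width: 0.0199
grip_force: 30.0
(array([ 0.001 , -0.0016,  0.0314]), np.float64(0.00280278365908071), np.float64(-0.23))
```

Converted, 0.028 m / 0.8 = 0.035, 0.026 m / 0.8 = 0.0325.

```bash
echo '[{"trans":[0.0013, -0.0019, 0.0125]}, {"trans":[0.0013, -0.0019, 0.025]}, {"trans":[0.0013, -0.0019, 0.0325]}, {"trans":[0.0013, -0.0019, 0.035]}, {"trans":[0.0013, -0.0019, 0.035]}]' > m.json && python3 inch.py m.json; echo '[{"trans":[0, 0, 0.0013]}, {"trans":[0, 0, 0.0025]}, {"trans":[0, 0, 0.0025]}]' > m.json && python3 inch.py m.json;python3 -c "
from h import *
print(delta((.5464,-.3127,.0511),-.233))"
```

```text
time: 6.85
tcp_pos: [0.5469, -0.3139, 0.0551]
tcp_rot: [-2.462, -1.95, 0.0]
contact_force: [1.2, 0.4, -4.8]
gripper_width: 0.02
grip_force: 30.0
time: 7.15
tcp_pos: [0.5472, -0.3141, 0.0538]
tcp_rot: [2.463, 1.95, 0.0]
contact_force: [0.9, -0.7, -4.4]
gripper_width: 0.0204
grip_force: 30.0
(array([ 0.0011, -0.0011,  0.0027]), np.float64(0.0019242051534544835), np.float64(-0.231))
```

Converted, 0.0015 m / 0.8 = 0.0019, -0.001 m / 0.8 = -0.0013.

```bash
for i in 1 ; do echo '[{"trans":[0.0013, -0.0013, 0.0013]}, {"trans":[0.0013, -0.0013, 0.0013]}, {"trans":[0.0013, -0.0013, 0.0019]}]' > m.json && python3 inch.py m.json|sed -n '2p;4p';  echo '[{"trans":[0, 0, 0.0009]}, {"trans":[0, 0, 0.0009]}]' > m.json && python3 inch.py m.json|sed -n '2p;4p'; echo '[{"trans":[0, 0, 0.0009]}, {"trans":[0, 0, 0.0009]}]' > m.json && python3 inch.py m.json|sed -n '2p;4p'; done
```

```text
tcp_pos: [0.5464, -0.3127, 0.0522]
contact_force: [-0.1, -1.5, -5.0]
tcp_pos: [0.5465, -0.3128, 0.0516]
contact_force: [-0.3, -0.0, -3.4]
tcp_pos: [0.5466, -0.3126, 0.0514]
contact_force: [-1.0, 1.9, -0.1]
```

Force has gone to about zero, so the weight is on the felt. Next: release, go up, and move to L (577,-82), with the TCP at 0.028.

Converted, -0.09 m / 0.8 = -0.1125, -0.04 m / 0.8 = -0.05.

```bash
echo '[{}, {}, {}]' > m.json && python3 inch.py m.json 0.034|sed -n '2p;4,5p'; echo '[{"trans":[0, 0, -0.0125]}, {"trans":[0, 0, -0.05]}, {"trans":[0, 0, -0.1125]}, {"trans":[0, 0, -0.1125]}]' > m.json && python3 inch.py m.json|sed -n '2p;4,5p'; python3 -c "
from h import *
print(delta((.577,-.0822,.1),-.233))
cv2.imwrite('pics/side3.png',cv2.resize(cam.camera('side')[180:310,270:440,::-1],None,fx=3.5,fy=3.5))"
```

```text
tcp_pos: [0.5469, -0.3133, 0.0511]
contact_force: [0.5, 0.5, 0.4]
gripper_width: 0.0339
tcp_pos: [0.5505, -0.3158, 0.1486]
contact_force: [0.6, -0.3, 1.2]
gripper_width: 0.034
(array([ 0.2337, -0.0284,  0.0469]), np.float64(0.0020211934319451785), np.float64(-0.231))
```

View pics/side3.png

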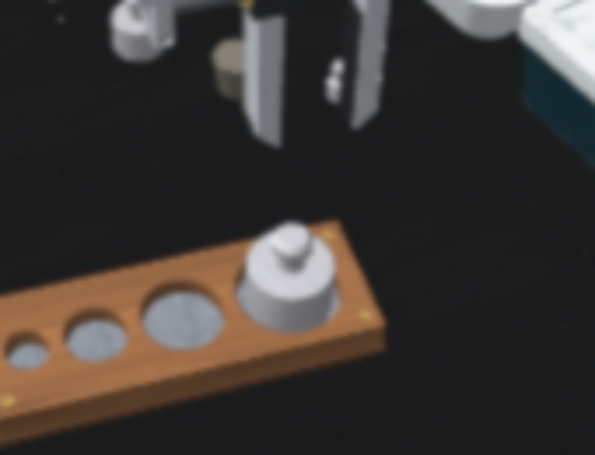

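XL is seated in its well, at about (290,285). Next is L.

Converted, 0.22 m / 0.8 = 0.275, 0.18 m / 0.8 = 0.225.

```bash
echo '[{"trans":[0.0563, -0.0063, 0]}, {"trans":[0.1125, -0.0125, 0]}, {"trans":[0.1688, -0.0188, 0]}, {"trans":[0.225, -0.025, 0]}, {"trans":[0.275, -0.0313, 0]}]' > m.json && python3 inch.py m.json|head -2; echo '[{"trans":[0.0171, -0.0043, 0.025]}, {"trans":[0.0171, -0.0043, 0.0563]}, {"trans":[0.0171, -0.0043, 0.0563]}, {"trans":[0.0171, -0.0043, 0.0563]}]' > m.json && python3 inch.py m.json|head -3;python3 -c "
from h import *
print(delta((.577,-.0822,.0285),-.233))"
```

```text
time: 9.1
tcp_pos: [0.5717, -0.0907, 0.1399]
time: 9.5
tcp_pos: [0.5717, -0.0788, 0.0952]
tcp_rot: [-2.462, -1.95, 0.002]
(array([-0.0021,  0.006 ,  0.0667]), np.float64(0.0019659973143888454), np.float64(-0.231))
```

Converted, 0.035 m / 0.8 = 0.0438, 0.03 m / 0.8 = 0.0375.

```bash
echo '[{"trans":[-0.0025, 0.0075, 0.0125]}, {"trans":[-0.0025, 0.0075, 0.0375]}, {"trans":[-0.0025, 0.0075, 0.0438]}, {"trans":[-0.0025, 0.0075, 0.0438]}]' > m.json && python3 inch.py m.json|sed -n '2p;4,5p';python3 -c "
from h import *
print(delta((.577,-.0822,.0285),-.233))"
```

```text
tcp_pos: [0.5774, -0.0826, 0.0602]
contact_force: [-0.0, -1.0, -0.4]
gripper_width: 0.0342
(array([ 0.0003, -0.0004,  0.0317]), np.float64(0.0011509929736444047), np.float64(-0.232))
```

Converted, 0.0315 m / 0.8 = 0.0394, 0.03 m / 0.8 = 0.0375.

```bash
echo '[{"trans":[0, 0, 0.025]}, {"trans":[0, 0, 0.0375]}, {"trans":[0, 0, 0.0394]}, {"trans":[0, 0, 0.0394]}]' > m.json && python3 inch.py m.json|sed -n '2p;4,5p';echo '[{}, {}, {}, {}]' > m.json && python3 inch.py m.json 0.0|sed -n '2p;4,6p'; echo '[{"trans":[0, 0, -0.0125]}, {"trans":[0, 0, -0.05]}, {"trans":[0, 0, -0.1125]}, {"trans":[0, 0, -0.1125]}, {"trans":[0, 0, -0.1125]}]' > m.json && python3 inch.py m.json|sed -n '2p;4,6p';python3 -c "
from h import *
print(delta((.490,-.2993,.12),-.233))"
```

```text
tcp_pos: [0.5779, -0.0822, 0.0295]
contact_force: [0.3, -0.2, -0.2]
gripper_width: 0.0339
tcp_pos: [0.5779, -0.0822, 0.0298]
contact_force: [-0.1, 0.2, 2.0]
gripper_width: 0.0157
grip_force: 30.0
tcp_pos: [0.5783, -0.0823, 0.1208]
contact_force: [-0.4, -0.1, -2.2]
gripper_width: 0.0163
grip_force: 30.0
(array([-0.2315, -0.0363,  0.0007]), np.float64(0.002099102938936781), np.float64(-0.231))
```

Converted, -0.19 m / 0.8 = -0.2375, -0.15 m / 0.8 = -0.1875.

```bash
echo '[{"trans":[-0.0375, -0.0063, 0]}, {"trans":[-0.0875, -0.0138, 0]}, {"trans":[-0.1375, -0.0213, 0]}, {"trans":[-0.1875, -0.0294, 0]}, {"trans":[-0.2375, -0.0375, 0]}]' > m.json && python3 inch.py m.json|head -2; echo '[{"trans":[-0.0375, -0.0063, 0]}, {"trans":[-0.0519, -0.0079, 0]}, {"trans":[-0.0519, -0.0079, 0]}, {"trans":[-0.0519, -0.0079, 0]}, {"trans":[-0.0519, -0.0079, 0]}]' > m.json && python3 inch.py m.json|head -2;python3 -c "
from h import *
print(delta((.490,-.2993,.0418),-.233))"
```

```text
time: 11.7
tcp_pos: [0.5028, -0.2605, 0.1172]
time: 12.2
tcp_pos: [0.4896, -0.2974, 0.1188]
(array([-0.0019,  0.0009,  0.077 ]), np.float64(0.003450336479971172), np.float64(-0.23))
```

Converted, 0.06 m / 0.8 = 0.075, 0.055 m / 0.8 = 0.0688.

```bash
echo '[{"trans":[-0.0024, 0.0011, 0.025]}, {"trans":[-0.0024, 0.0011, 0.0563]}, {"trans":[-0.0024, 0.0011, 0.0688]}, {"trans":[-0.0024, 0.0011, 0.075]}, {"trans":[-0.0024, 0.0011, 0.075]}]' > m.json && python3 inch.py m.json|sed -n '2p;4p';python3 -c "
from h import *
print(delta((.490,-.2993,.0418),-.233))"
```

```text
tcp_pos: [0.49, -0.3005, 0.059]
contact_force: [0.3, -0.6, -1.2]
(array([ 0.0012, -0.0002,  0.0172]), np.float64(0.002917108580570371), np.float64(-0.23))
```

Converted, 0.0155 m / 0.8 = 0.0194, 0.013 m / 0.8 = 0.0163.

```bash
echo '[{"trans":[0.0013, 0, 0.01]}, {"trans":[0.0013, 0, 0.0163]}, {"trans":[0.0013, 0, 0.0194]}, {"trans":[0.0013, 0, 0.0194]}, {"trans":[0.0013, 0, 0.0194]}]' > m.json && python3 inch.py m.json|sed -n '2p;4p'; for i in 1; do echo '[{"trans":[0, 0, 0.0009]}, {"trans":[0, 0, 0.0009]}]' > m.json && python3 inch.py m.json|sed -n '2p;4p'; echo '[{"trans":[0, 0, 0.0009]}, {"trans":[0, 0, 0.0009]}]' > m.json && python3 inch.py m.json|sed -n '2p;4p'; echo '[{"trans":[0, 0, 0.0009]}, {"trans":[0, 0, 0.0009]}]' > m.json && python3 inch.py m.json|sed -n '2p;4p'; done
```

```text
tcp_pos: [0.4901, -0.3004, 0.0439]
contact_force: [-0.2, -0.1, -1.2]
tcp_pos: [0.49, -0.3004, 0.0432]
contact_force: [-0.2, 0.3, -1.4]
tcp_pos: [0.4899, -0.3002, 0.0423]
contact_force: [-0.3, -0.4, -0.5]
tcp_pos: [0.49, -0.3003, 0.0419]
contact_force: [-0.7, 0.7, 1.5]
```

Converted, -0.09 m / 0.8 = -0.1125, -0.04 m / 0.8 = -0.05.

```bash
echo '[{}, {}, {}]' > m.json && python3 inch.py m.json 0.028|sed -n '2p;4,5p'; echo '[{"trans":[0, 0, -0.0125]}, {"trans":[0, 0, -0.05]}, {"trans":[0, 0, -0.1125]}, {"trans":[0, 0, -0.1125]}, {"trans":[0, 0, -0.1125]}]' > m.json && python3 inch.py m.json|sed -n '2p;4,5p'; python3 -c "
from h import *
print(delta((.679,-.0859,.1),-.233))"
```

```text
tcp_pos: [0.4902, -0.3004, 0.0417]
contact_force: [-0.2, -0.5, -0.3]
gripper_width: 0.0279
tcp_pos: [0.4909, -0.3009, 0.1337]
contact_force: [0.1, -0.0, -1.5]
gripper_width: 0.0282
(array([0.2524, 0.1338, 0.0338]), np.float64(0.0020232068599110864), np.float64(-0.231))
```

Converted, 0.2 m / 0.8 = 0.25, 0.16 m / 0.8 = 0.2.

```bash
echo '[{"trans":[0.05, 0.0263, 0]}, {"trans":[0.1, 0.0525, 0]}, {"trans":[0.15, 0.0788, 0]}, {"trans":[0.2, 0.105, 0]}, {"trans":[0.25, 0.1313, 0]}]' > m.json && python3 inch.py m.json 0.034|head -2; echo '[{"trans":[0.0655, 0.036, 0.025]}, {"trans":[0.0655, 0.036, 0.0413]}, {"trans":[0.0655, 0.036, 0.0413]}, {"trans":[0.0655, 0.036, 0.0413]}, {"trans":[0.0655, 0.036, 0.0413]}]' > m.json && python3 inch.py m.json|head -2;python3 -c "
from h import *
print(delta((.679,-.0859,.025),-.233))"
```

```text
time: 15.1
tcp_pos: [0.6378, -0.1278, 0.13]
time: 15.6
tcp_pos: [0.6771, -0.0867, 0.0989]
(array([0.0012, 0.0017, 0.0739]), np.float64(0.0005485995151492951), np.float64(-0.232))
```

Converted, 0.04 m / 0.8 = 0.05, 0.03 m / 0.8 = 0.0375.

```bash
echo '[{"trans":[0.0015, 0.0021, 0.0125]}, {"trans":[0.0015, 0.0021, 0.0375]}, {"trans":[0.0015, 0.0021, 0.05]}, {"trans":[0.0015, 0.0021, 0.05]}]' > m.json && python3 inch.py m.json|sed -n '2p;4,5p';python3 -c "
from h import *
print(delta((.679,-.0859,.025),-.233))
cv2.imwrite('pics/s4.png',cv2.resize(cam.camera('side')[110:220,290:410,::-1],None,fx=4,fy=4))"
```

```text
tcp_pos: [0.6782, -0.0849, 0.0569]
contact_force: [-0.6, 0.2, -0.4]
gripper_width: 0.0345
(array([-0.0008,  0.0011,  0.0319]), np.float64(0.0008812387695722457), np.float64(-0.232))
```

View pics/s4.png

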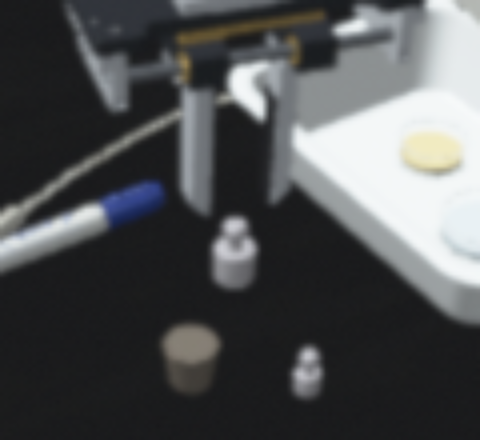

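The fingers are centred above the M knob at (236,230), and the sample tray to the right is clear. I'll grip.

Converted, 0.0315 m / 0.8 = 0.0394, 0.03 m / 0.8 = 0.0375.

```bash
echo '[{"trans":[-0.001, 0.0013, 0.025]}, {"trans":[-0.001, 0.0013, 0.0375]}, {"trans":[-0.001, 0.0013, 0.0394]}, {"trans":[-0.001, 0.0013, 0.0394]}]' > m.json && python3 inch.py m.json|sed -n '2p;4,5p';echo '[{}, {}, {}, {}]' > m.json && python3 inch.py m.json 0.0|sed -n '2p;4,6p'; echo '[{"trans":[0, 0, -0.0125]}, {"trans":[0, 0, -0.05]}, {"trans":[0, 0, -0.1125]}, {"trans":[0, 0, -0.1125]}, {"trans":[0, 0, -0.1125]}]' > m.json && python3 inch.py m.json|sed -n '2p;4,6p';python3 -c "
from h import *
print(delta((.4447,-.2886,.12),-.233))"
```

```text
tcp_pos: [0.6808, -0.0854, 0.0273]
contact_force: [-0.6, -0.2, -0.4]
gripper_width: 0.0341
tcp_pos: [0.681, -0.0854, 0.0277]
contact_force: [0.5, 0.3, 1.6]
gripper_width: 0.0128
grip_force: 30.0
tcp_pos: [0.6816, -0.0856, 0.1191]
contact_force: [-0.8, 0.6, -1.9]
gripper_width: 0.013
grip_force: 30.0
(array([-0.2519, -0.1841, -0.0016]), np.float64(0.002041293047881254), np.float64(-0.231))
```

Converted, -0.16 m / 0.8 = -0.2, -0.09 m / 0.8 = -0.1125.

```bash
echo '[{"trans":[-0.025, -0.0183, 0]}, {"trans":[-0.0688, -0.05, 0]}, {"trans":[-0.1125, -0.0825, 0]}, {"trans":[-0.1563, -0.1138, 0]}, {"trans":[-0.2, -0.1463, 0]}]' > m.json && python3 inch.py m.json|head -2; echo '[{"trans":[-0.0438, -0.0313, 0]}, {"trans":[-0.0875, -0.0625, 0]}, {"trans":[-0.115, -0.0838, 0]}, {"trans":[-0.115, -0.0838, 0]}, {"trans":[-0.115, -0.0838, 0]}]' > m.json && python3 inch.py m.json|head -2;python3 -c "
from h import *
print(delta((.4447,-.2886,.0397),-.233))"
```

```text
time: 17.85
tcp_pos: [0.5275, -0.2145, 0.1151]
time: 18.35
tcp_pos: [0.443, -0.288, 0.1159]
(array([-0.0003,  0.0019,  0.0762]), np.float64(0.00016787217318059433), np.float64(-0.233))
```

Converted, 0.058 m / 0.8 = 0.0725, 0.055 m / 0.8 = 0.0688.

```bash
echo '[{"trans":[-0.0004, 0.0021, 0.025]}, {"trans":[-0.0004, 0.0021, 0.0563]}, {"trans":[-0.0004, 0.0021, 0.0688]}, {"trans":[-0.0004, 0.0021, 0.0725]}, {"trans":[-0.0004, 0.0021, 0.0725]}]' > m.json && python3 inch.py m.json|sed -n '2p;4p';python3 -c "
from h import *
print(delta((.4447,-.2886,.0397),-.233))"
```

```text
tcp_pos: [0.446, -0.2887, 0.0589]
contact_force: [1.0, -0.1, -1.2]
(array([-0.0002, -0.0013,  0.0192]), np.float64(0.002959745242548939), np.float64(-0.23))
```

Converted, 0.0175 m / 0.8 = 0.0219, 0.014 m / 0.8 = 0.0175.

```bash
echo '[{"trans":[0, -0.0016, 0.01]}, {"trans":[0, -0.0016, 0.0175]}, {"trans":[0, -0.0016, 0.0219]}, {"trans":[0, -0.0016, 0.0219]}, {"trans":[0, -0.0016, 0.0219]}]' > m.json && python3 inch.py m.json|sed -n '2p;4p'; echo '[{"trans":[0, 0, 0.0009]}, {"trans":[0, 0, 0.0009]}]' > m.json && python3 inch.py m.json|sed -n '2p;4p'; echo '[{"trans":[0, 0, 0.0009]}, {"trans":[0, 0, 0.0009]}]' > m.json && python3 inch.py m.json|sed -n '2p;4p'; echo '[{"trans":[0, 0, 0.0009]}, {"trans":[0, 0, 0.0009]}]' > m.json && python3 inch.py m.json|sed -n '2p;4p'; python3 -c "
from h import *
print(delta((.4447,-.2886,.0397),-.233))
cv2.imwrite('pics/s5.png',cv2.resize(cam.camera('side')[200:310,260:400,::-1],None,fx=4,fy=4))"
```

```text
tcp_pos: [0.4442, -0.2891, 0.0417]
contact_force: [0.4, 0.3, -0.3]
tcp_pos: [0.4443, -0.2891, 0.0411]
contact_force: [-0.3, -0.1, -1.3]
tcp_pos: [0.4442, -0.289, 0.0402]
contact_force: [1.1, -0.2, -1.3]
tcp_pos: [0.4443, -0.2891, 0.0397]
contact_force: [-1.1, 0.4, 1.2]
(array([0.0006, 0.0003, 0.    ]), np.float64(0.0020156226957301904), np.float64(-0.231))
```

View pics/s5.png

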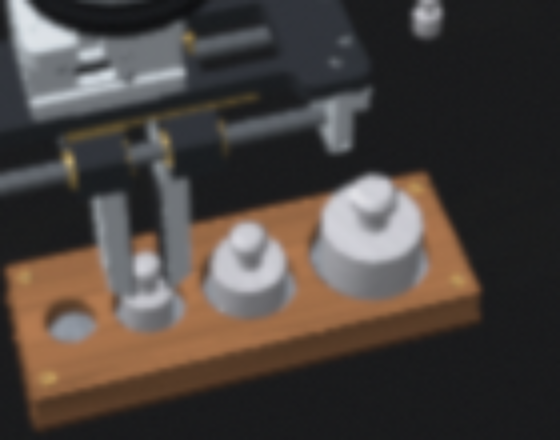

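M (150,300), L (250,275) and XL (375,240) all stand upright in their wells. I'll release M, rise, and turn 90° for S.

Converted, -0.12 m / 0.8 = -0.15, -0.09 m / 0.8 = -0.1125, -0.75 rad / 4 = -0.1875.

```bash
echo '[{}, {}, {}]' > m.json && python3 inch.py m.json 0.024|sed -n '2p;4,5p'; echo '[{"trans":[0, 0, -0.0125]}, {"trans":[0, 0, -0.05]}, {"trans":[0, 0, -0.1125]}, {"trans":[0, 0, -0.15]}, {"trans":[0, 0, -0.15]}]' > m.json && python3 inch.py m.json|sed -n '2p;4,5p'; echo '[{"yaw":-0.0375}, {"yaw":-0.075}, {"yaw":-0.1125}, {"yaw":-0.15}, {"yaw":-0.1875}]' > m.json && python3 inch.py m.json 0.03 |sed -n '2p'; echo '[{"yaw":-0.0375}, {"yaw":-0.075}, {"yaw":-0.1125}, {"yaw":-0.15}, {"yaw":-0.1875}]' > m.json && python3 inch.py m.json |sed -n '2p'; python3 -c "
from h import *
print(delta((.6645,-.1855,.1),1.337))"
```

```text
tcp_pos: [0.4443, -0.289, 0.0395]
contact_force: [-0.4, -0.6, -0.9]
gripper_width: 0.024
tcp_pos: [0.447, -0.2912, 0.1651]
contact_force: [0.0, 0.7, -0.3]
gripper_width: 0.0241
tcp_pos: [0.4437, -0.2885, 0.1588]
tcp_pos: [0.4437, -0.2885, 0.1588]
(array([-0.1813,  0.1628,  0.0586]), np.float64(-0.061818474642683974), np.float64(1.275))
```

Converted, -0.17 m / 0.8 = -0.2125, 0.15 m / 0.8 = 0.1875, -0.06 rad / 4 = -0.015.

```bash
echo '[{"trans":[-0.045, 0.04, 0], "yaw":-0.015}, {"trans":[-0.09, 0.08, 0], "yaw":-0.015}, {"trans":[-0.135, 0.12, 0], "yaw":-0.015}, {"trans":[-0.1813, 0.1625, 0], "yaw":-0.015}, {"trans":[-0.2125, 0.1875, 0], "yaw":-0.015}]' > m.json && python3 inch.py m.json|head -2; echo '[{"trans":[-0.0135, 0.015, 0.0375]}, {"trans":[-0.0135, 0.015, 0.0725]}, {"trans":[-0.0135, 0.015, 0.0725]}, {"trans":[-0.0135, 0.015, 0.0725]}, {"trans":[-0.0135, 0.015, 0.0725]}]' > m.json && python3 inch.py m.json|head -2;python3 -c "
from h import *
print(delta((.6645,-.1852,.017),1.337))"
```

```text
time: 22.3
tcp_pos: [0.6534, -0.194, 0.1584]
time: 22.8
tcp_pos: [0.665, -0.1879, 0.1031]
(array([0.0014, 0.0025, 0.0861]), np.float64(-0.008582185795938946), np.float64(1.328))
```

Converted, 0.055 m / 0.8 = 0.0688, 0.045 m / 0.8 = 0.0563.

```bash
echo '[{"trans":[0.0018, 0.0031, 0.025]}, {"trans":[0.0018, 0.0031, 0.0563]}, {"trans":[0.0018, 0.0031, 0.0688]}, {"trans":[0.0018, 0.0031, 0.0688]}, {"trans":[0.0018, 0.0031, 0.0688]}]' > m.json && python3 inch.py m.json|sed -n '2p;4,5p';python3 -c "
from h import *
print(delta((.6645,-.1852,.017),1.337))
cv2.imwrite('pics/s6.png',cv2.resize(cam.camera('side')[140:240,310:430,::-1],None,fx=4,fy=4))"
```

```text
tcp_pos: [0.6645, -0.185, 0.0479]
contact_force: [0.6, -0.2, 0.9]
gripper_width: 0.03
(array([ 0.    , -0.0002,  0.0309]), np.float64(-0.008384618123834953), np.float64(1.329))
```

View pics/s6.png

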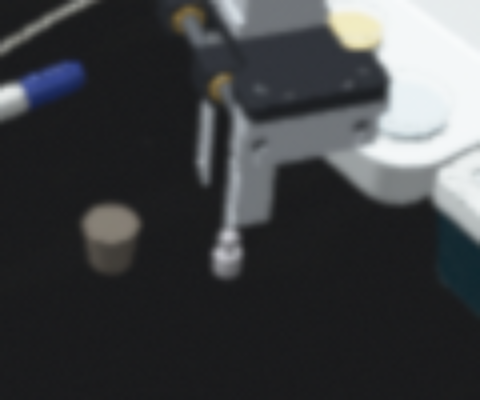

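The small weight's knob (228,238) lies below the midpoint of the finger tips (about (229,200)), as expected. I'll grip.

Converted, 0.0315 m / 0.8 = 0.0394, 0.029 m / 0.8 = 0.0363.

```bash
echo '[{"trans":[0, 0, 0.025]}, {"trans":[0, 0, 0.0363]}, {"trans":[0, 0, 0.0394]}, {"trans":[0, 0, 0.0394]}]' > m.json && python3 inch.py m.json|sed -n '2p;4,5p';echo '[{}, {}, {}, {}]' > m.json && python3 inch.py m.json 0.0|sed -n '2p;4,6p'; echo '[{"trans":[0, 0, -0.0125]}, {"trans":[0, 0, -0.05]}, {"trans":[0, 0, -0.1125]}, {"trans":[0, 0, -0.15]}, {"trans":[0, 0, -0.15]}]' > m.json && python3 inch.py m.json|sed -n '2p;4,6p';python3 -c "
from h import *
print(delta((.4095,-.2802,.13),1.337))"
```

```text
tcp_pos: [0.6638, -0.1845, 0.0151]
contact_force: [0.1, -0.3, 0.2]
gripper_width: 0.0298
tcp_pos: [0.6641, -0.1845, 0.0155]
contact_force: [-0.4, -0.0, 0.8]
gripper_width: 0.0083
grip_force: 30.0
tcp_pos: [0.6671, -0.1857, 0.1419]
contact_force: [0.4, -0.4, -0.0]
gripper_width: 0.0086
grip_force: 30.0
(array([ 0.2276, -0.1534,  0.0095]), np.float64(-0.007923825918643601), np.float64(1.329))
```

Converted, 0.16 m / 0.8 = 0.2, 0.125 m / 0.8 = 0.1563.

```bash
echo '[{"trans":[0.025, -0.0169, 0]}, {"trans":[0.0688, -0.0463, 0]}, {"trans":[0.1125, -0.0759, 0]}, {"trans":[0.1563, -0.105, 0]}, {"trans":[0.2, -0.135, 0]}]' > m.json && python3 inch.py m.json|head -2; echo '[{"trans":[0.0438, -0.03, 0]}, {"trans":[0.0845, -0.0568, 0.0113]}, {"trans":[0.0845, -0.0568, 0.0113]}, {"trans":[0.0845, -0.0568, 0.0113]}, {"trans":[0.0845, -0.0568, 0.0113]}]' > m.json && python3 inch.py m.json|head -2;python3 -c "
from h import *
print(delta((.4095,-.2802,.0276),1.337))"
```

```text
time: 25.15
tcp_pos: [0.4803, -0.2508, 0.1343]
time: 25.65
tcp_pos: [0.407, -0.2789, 0.1261]
(array([-0.0027, -0.0007,  0.0985]), np.float64(-0.007796663122532355), np.float64(1.329))
```

Converted, 0.078 m / 0.8 = 0.0975, 0.07 m / 0.8 = 0.0875.

```bash
echo '[{"trans":[-0.0031, -0.0009, 0.0375]}, {"trans":[-0.0031, -0.0009, 0.0688]}, {"trans":[-0.0031, -0.0009, 0.0875]}, {"trans":[-0.0031, -0.0009, 0.0975]}, {"trans":[-0.0031, -0.0009, 0.0975]}]' > m.json && python3 inch.py m.json|sed -n '2p;4p';python3 -c "
from h import *
print(delta((.4095,-.2802,.0276),1.337))
for n,b in(('side',(210,310,240,370)),('top',(190,290,340,440))): cv2.imwrite(f'pics/{n}7.png',cv2.resize(cam.camera(n)[b[0]:b[1],b[2]:b[3],::-1],None,fx=4,fy=4))"
```

```text
tcp_pos: [0.4088, -0.2794, 0.0471]
contact_force: [-0.5, 0.7, -0.4]
(array([-0.0009, -0.0006,  0.0195]), np.float64(-0.006602234179600375), np.float64(1.33))
```

View pics/side7.png

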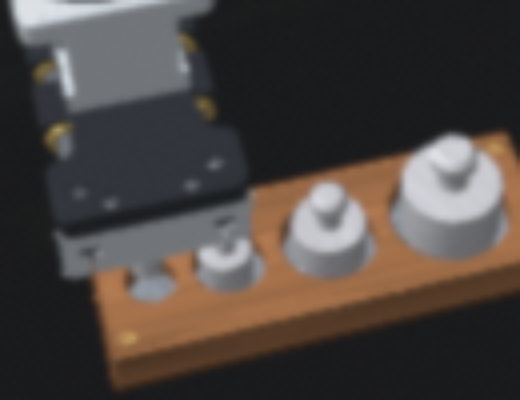

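The small weight is in line above the smallest well at (152,285). The other three are untouched. I'll lower it.

Converted, 0.0175 m / 0.8 = 0.0219, 0.017 m / 0.8 = 0.0213.

```bash
echo '[{"trans":[-0.0011, -0.0008, 0.0088]}, {"trans":[-0.0011, -0.0008, 0.0163]}, {"trans":[-0.0011, -0.0008, 0.0213]}, {"trans":[-0.0011, -0.0008, 0.0219]}, {"trans":[-0.0011, -0.0008, 0.0219]}]' > m.json && python3 inch.py m.json|sed -n '2p;4p'; echo '[{"trans":[0, 0, 0.0009]}, {"trans":[0, 0, 0.0009]}]' > m.json && python3 inch.py m.json|sed -n '2p;4p'; echo '[{"trans":[0, 0, 0.0009]}, {"trans":[0, 0, 0.0009]}]' > m.json && python3 inch.py m.json|sed -n '2p;4p';  echo '[{"trans":[0, 0, 0.0009]}, {"trans":[0, 0, 0.0009]}]' > m.json && python3 inch.py m.json|sed -n '2p;4p'
```

```text
tcp_pos: [0.4089, -0.2809, 0.0304]
contact_force: [-0.1, -0.9, 0.2]
tcp_pos: [0.4091, -0.281, 0.0299]
contact_force: [0.5, 0.4, -1.2]
tcp_pos: [0.409, -0.281, 0.0291]
contact_force: [-1.2, -0.0, -0.5]
tcp_pos: [0.409, -0.2809, 0.0284]
contact_force: [-0.1, 0.6, 0.5]
```

Converted, 0.0006 m / 0.8 = 0.0008.

```bash
echo '[{"trans":[0, 0, 0.0008]}, {"trans":[0, 0, 0.0008]}]' > m.json && python3 inch.py m.json|sed -n '2p;4p'; echo '[{"trans":[0, 0, 0.0005]}, {"trans":[0, 0, 0.0005]}]' > m.json && python3 inch.py m.json|sed -n '2p;4p'; echo '[{"trans":[0, 0, 0.0004]}, {"trans":[0, 0, 0.0004]}, {"trans":[0, 0, 0.0004]}]' > m.json && python3 inch.py m.json|sed -n '2p;4p'
```

```text
tcp_pos: [0.409, -0.2809, 0.0278]
contact_force: [0.1, -0.1, -1.0]
tcp_pos: [0.4091, -0.281, 0.0275]
contact_force: [0.6, -1.1, 1.6]
tcp_pos: [0.4092, -0.281, 0.0274]
contact_force: [0.4, 0.8, 3.1]
```

Contact: the force is up to +3 N at the expected height. I'll release and rise well clear.

Converted, -0.19 m / 0.8 = -0.2375, -0.14 m / 0.8 = -0.175.

```bash
echo '[{}, {}, {}]' > m.json && python3 inch.py m.json 0.024|sed -n '2p;4,5p'; echo '[{"trans":[0, 0, -0.0125]}, {"trans":[0, 0, -0.05]}, {"trans":[0, 0, -0.1125]}, {"trans":[0, 0, -0.175]}, {"trans":[0, 0, -0.2375]}]' > m.json && python3 inch.py m.json|sed -n '2p;4,5p'; echo '[{"trans":[0.05, 0, 0]}, {"trans":[0.1, 0, 0]}, {"trans":[0.1, 0, -0.0625]}, {"trans":[0.1, 0, -0.0625]}, {"trans":[0.1, 0, -0.0625]}]' > m.json && python3 inch.py m.json|sed -n '1,2p;4,5p'; python3 -c "
from h import *
a=[cv2.resize(cam.camera(n)[b[0]:b[1],b[2]:b[3],::-1],None,fx=3,fy=3) for n,b in(('side',(220,315,255,385)),('top',(190,285,340,470)))]
cv2.imwrite('pics/f8.png',np.hstack(a))"
```

```text
tcp_pos: [0.4089, -0.2809, 0.0269]
contact_force: [-0.3, -0.1, -0.2]
gripper_width: 0.0236
tcp_pos: [0.4086, -0.2807, 0.2197]
contact_force: [0.7, -0.4, 0.4]
gripper_width: 0.0236
time: 29.35
tcp_pos: [0.3312, -0.2619, 0.2683]
contact_force: [1.1, 0.8, 0.1]
gripper_width: 0.024
```

View pics/f8.png

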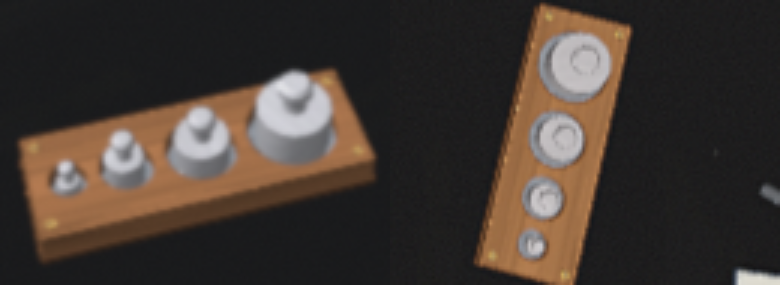

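All four weights stand upright in their own wells: XL at (293,115), L at (202,140), M at (125,160) and S at (67,178) in the left pane. The arm is clear, so I'm handing the job in.

```bash
python3 -c "
from bench import robot, cam
print(robot.close_job())"
```

```text
the job is handed in; nothing more can be done
None
```

All four weights are back in the block in order of size, each upright on the floor of its own well, and the job was handed in at about 29 s; no verdict was returned.

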